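# Make up the parts trays for two bicycle repairs

### The arm

A 7-joint arm with a two-finger parallel gripper is mounted at the origin on the work surface. World frame = base frame: x ahead of the robot, y to its left, z up, the work surface at z = 0. Lengths are in m, angles in rad, forces in N, time in s.
With the tool pointing down it reaches from about 0.4 to 0.925 m from the base axis. Payload 5.6 kg.
Tool frame: the origin (TCP) lies midway between the tips of the shut fingers; the grasp point (between the pads) lies pinch_z behind it (pinch_z is the distance from the TCP to the grasp point, in m); z points along the fingers, y is the direction in which the jaws open and shut (so a half turn about z gives the same grasp; the last joint's range is limited). The gripper opens to 85 mm and grips with 20 to 120 N. Pads are 22 mm wide; open, the fingers measure 114 mm over their backs; the gripper's body (76 mm by 85 mm) begins 54 mm behind the grasp point. The pads swing forward as they close: fully open they stand 13 mm farther back than shut.
Start: joints at [1.284, 0.468, -0.012, 1.603, 0.006, 1.071, -0.056], TCP at [0.157, -0.631, 0.231] pointing down, gripper open.
Joint ranges: [-2.53, 2.53], [-0.31, 2.02], [-1.57, 1.55], [0.28, 2.44], [-1.29, 4.43], [0.15, 1.84], [-2.92, 2.92]. Speed limits (rad/s): [2.57, 2.57, 3.14, 3.14, 3.14, 3.14, 3.14].

### API

Orientations are given as a unit quaternion [x, y, z, w].
In Python, from bench import observe, camera, get_calibration, sign_off, cut_out, pinch_z gives the robot as it stands.
- The arm moves only by the tool carry_out, never from a script. Its argument "plan" is a list of rows, each a list of 5 numbers: the finger opening in cm, from 0 to 8.54, then the shift along the world's x, y, z in cm, then the turn about the world's z in degrees. In form: [[hand, dx, dy, dz, twist], ...]. A call has 1 to 20 rows; each row shifts and turns the commanded pose from where the row before left it; what a row does not reach is not made up. A row lasts 1/8 s, in which the tool goes at most 62.5 mm and 10.7 degrees, less where a joint would pass 70% of its speed; a pose out of reach is approached as far as the arm can. A call is refused whole if a number of a shift passes 6.25 or a number of a turn 10.7, either way. A call with a gripper value outside its range is refused whole. The fingers move at their own pace and stop on an object; "squeeze" is the grip in N (left out, the last holds). Time passes only in rows, so rows that do not move let the fingers close. It gives the time, the measured TCP pose, the force and the opening at its end, in the units of the state.
- observe(): the state, without advancing time (a new reading comes with each control period).
- camera(name): name is "scene" or "top" or "wrist"; returns the picture (420x560x3 uint8, red, green, blue); there is no depth.
- get_calibration(name): a dict with "fx", "fy", "cx", "cy" (pixels), "R" (3x3) and "t" (3): a world point X has camera coordinates R X + t. Camera axes: x right, y down, z forward; pixel columns grow to the right and rows downward; lengths in m; the calibration is good to about 2 mm. A picture is of the moment at which its call begins: read the wrist's pose just before it. get_calibration takes no time and is no camera call; for the wrist camera it gives the pose at the moment of the call.
- sign_off(): hands the job in, once; it reports no verdict.
Trained networks look in the newest picture that a camera, given by its name, has taken for a name from the list of things; names that differ only in an ending like _2 or _b are one class to them, and where a whole thing is asked for, a point or a joint stands for the part that bears it (a point fixed in the world has none). Each returns a list of dicts, best first, with "score" (0 to 1); they miss things now and then, are a little off and sometimes report something else, mostly with a low value. They report only what shows in the picture. A call takes as long as a camera call. They do not tell look-alikes from the thing itself.
- cut_out(camera, target): "region" (420x560 bool, what is visible of it) and "point" ([column, row] in pixels, amid what is visible of it).
The state is a dict: "clock": time; "qpos": joint angles; "dq": joint speeds; "effort": joint torques, N m; "tool_pos": TCP position; "eef_rot": TCP orientation; "wrist_force": force on the tool from outside, world axes, zero at the start; "moment": the same for the moment, N m; "grip_width": opening from 0.0 (shut) to 1.0 (fully open).
Only numpy, scipy, OpenCV 4.12 (cv2) and the standard library are available. Lean on these libraries where they do the work, as an engineer would, in place of code of your own. Each camera call takes 0.05 s, during which the arm holds its last target.

### The job

Make up the trays for today's two repairs from the new parts laid out on the bench: the bottom-bracket cartridge, the pedal and the smaller freewheel go into the tray with the old crank arm, the new handlebar stem and the headset cup into the tray with the old quill stem. Lower each part in rather than dropping it, so that it lies flat on the tray's floor the way it lay on the bench, none on top of another or on the old part. Leave the large freewheel, the hub and the grease tub where they are.

Things in the scene. Friction and masses are not known exactly. Their poses are not given: they have to be found in the camera images.
- bottom_bracket_center (a point): New bottom-bracket cartridge, lying: dark steel cylinder with bright notched cups at the ends, 36 mm diameter by 73 mm, a square axle end out of each end (118 mm overall along x). Point at its centre, 18 mm up; z up. Small flats keep it from rolling. Grip it across y, 36 mm. 0.26 kg. Yaw within 0.4 rad.
- pedal_center (a point): New black platform pedal lying flat: cage 92 mm (x) by 58 mm (y) by 26 mm high, orange side reflectors; a threaded steel spindle 14 mm thick stands 22 mm out of its +x end. Point at the cage's centre, 13 mm up; z up. Grip it across y, 58 mm. 0.19 kg. Yaw within 0.4 rad.
- freewheel_small_center (a point): The smaller of two new freewheels, lying flat: dark steel 14-tooth sprocket, 62 mm over the teeth and 5 mm thick, underneath; on it a round bright bored body, 44 mm diameter, up to 22 mm. Point on its axis, 11 mm up; z up. Grip it by the body or over the teeth, at any yaw. 0.18 kg.
- stem_center (a point): New black threadless handlebar stem, 40 mm high, lying as it sits on a bike: a round upright 36 mm clamp with bolt lug at -x, a 44 mm wide (y) bar clamp with face plate at +x, between them an arm 30 mm wide, 26 mm deep. Point in the arm, 20 mm up, z up; reaches 72 mm to -x, 67 mm to +x. Grip the arm across y. 0.16 kg. Yaw within 0.4 rad.
- headset_cup_center (a point): New aluminium headset cup: a ring 48 mm in diameter and 14 mm high, with a narrower 34 mm collar on top up to 25 mm, open in the middle. Point on its axis, 12.5 mm up; z up. Grip the 48 mm ring, at any yaw. 0.07 kg.
- tray_crank: Job tray with the old crank arm: open blue plastic tray, 191 (x) by 286 (y) by 28 mm high, walls and floor 3 mm, fixed; origin mid-underside, x away from the robot, y left, yaw within 0.12 rad. The aluminium crank arm (200 mm long, 21 mm high) lies loose in it along y by the far wall, beyond x = +50 mm; the rest is free.
- tray_quill: Job tray with the old quill stem: open blue plastic tray, 191 (x) by 286 (y) by 28 mm high, walls and floor 3 mm, fixed; origin mid-underside, x away from the robot, y left, yaw within 0.12 rad. The bright steel L, 28 mm high, lies loose: shaft along y by the far wall (x over +50 mm), short arm with a 36 mm round clamp back to x = -30 mm at the left end; free right of y = +80 mm.
- freewheel_large_center (a point): The larger freewheel, 20 teeth, 86 mm over the teeth, otherwise like the smaller one (44 mm body, 22 mm high). Point on its axis, 11 mm up. Stays where it is.
- hub: A bright front wheel hub lying on its two 54 mm flanges, 108 mm long along its x with the axle. Origin underneath its middle. Stays where it is.
- grease_tub: A round white grease tub with a grey lid, 64 mm in diameter, 47 mm high. Origin at the middle of its underside. Stays where it is.
Things that resemble listed ones, but are neither listed nor needed, are in the scene too. Leave any blue or pink look-alike of the part that bears freewheel_small_center alone.

How it is judged:
At the end, for the whole second after the job is handed in: All five parts in the trays named in the goal, centres inside the walls, flat on the tray floor as they lay on the bench (tilt under 0.15 rad, height within 5 mm), released and at rest; large freewheel, hub and grease tub within 30 mm of their starts (x of bottom_bracket_center in the frame of tray_crank between -0.0775 and 0.0775 m and y of bottom_bracket_center in the frame of tray_crank between -0.125 and 0.125 m and z of bottom_bracket_center in the frame of tray_crank between 0.016 and 0.026 m and angle between each of bottom_bracket_center, pedal_center, freewheel_small_center, stem_center, headset_cup_center's own z axis and vertical below 0.15 rad and linear speed of each of bottom_bracket, pedal, freewheel_small, stem, headset_cup below 0.02 m/s and angular speed of each of bottom_bracket, pedal, freewheel_small, stem, headset_cup below 0.2 rad/s and x of pedal_center in the frame of tray_crank between -0.0665 and 0.0665 m and y of pedal_center in the frame of tray_crank between -0.114 and 0.114 m and z of pedal_center in the frame of tray_crank between 0.011 and 0.021 m and x of freewheel_small_center in the frame of tray_crank between -0.0655 and 0.0655 m and y of freewheel_small_center in the frame of tray_crank between -0.113 and 0.113 m and z of freewheel_small_center in the frame of tray_crank between 0.009 and 0.019 m and x of stem_center in the frame of tray_quill between -0.0745 and 0.0745 m and y of stem_center in the frame of tray_quill between -0.122 and 0.122 m and z of stem_center in the frame of tray_quill between 0.018 and 0.028 m and x of headset_cup_center in the frame of tray_quill between -0.0725 and 0.0725 m and y of headset_cup_center in the frame of tray_quill between -0.12 and 0.12 m and z of headset_cup_center in the frame of tray_quill between 0.0105 and 0.0205 m and not (distance of freewheel_large_center from where it was at the start of the episode above 0.03 m) and not (distance of hub from where it was at the start of the episode above 0.03 m) and not (distance of grease_tub from where it was at the start of the episode above 0.03 m)); the robot touches nothing.
It fails at once if the large freewheel, the hub or the grease tub is moved by more than 30 mm (distance of any of freewheel_large_center, hub, grease_tub from where it was at the start of the episode above 0.03 m).
It fails at once if a part is dropped or thrown into a tray (moving faster than 0.9 m/s inside it, less than 80 mm above its underside) ((x of bottom_bracket_center in the frame of tray_crank between -0.0925 and 0.0925 m and y of bottom_bracket_center in the frame of tray_crank between -0.14 and 0.14 m and z of bottom_bracket_center in the frame of tray_crank below 0.08 m and linear speed of bottom_bracket above 0.9 m/s) or (x of bottom_bracket_center in the frame of tray_quill between -0.0925 and 0.0925 m and y of bottom_bracket_center in the frame of tray_quill between -0.14 and 0.14 m and z of bottom_bracket_center in the frame of tray_quill below 0.08 m and linear speed of bottom_bracket above 0.9 m/s) or (x of pedal_center in the frame of tray_crank between -0.0925 and 0.0925 m and y of pedal_center in the frame of tray_crank between -0.14 and 0.14 m and z of pedal_center in the frame of tray_crank below 0.08 m and linear speed of pedal above 0.9 m/s) or (x of pedal_center in the frame of tray_quill between -0.0925 and 0.0925 m and y of pedal_center in the frame of tray_quill between -0.14 and 0.14 m and z of pedal_center in the frame of tray_quill below 0.08 m and linear speed of pedal above 0.9 m/s) or (x of freewheel_small_center in the frame of tray_crank between -0.0925 and 0.0925 m and y of freewheel_small_center in the frame of tray_crank between -0.14 and 0.14 m and z of freewheel_small_center in the frame of tray_crank below 0.08 m and linear speed of freewheel_small above 0.9 m/s) or (x of freewheel_small_center in the frame of tray_quill between -0.0925 and 0.0925 m and y of freewheel_small_center in the frame of tray_quill between -0.14 and 0.14 m and z of freewheel_small_center in the frame of tray_quill below 0.08 m and linear speed of freewheel_small above 0.9 m/s) or (x of stem_center in the frame of tray_crank between -0.0925 and 0.0925 m and y of stem_center in the frame of tray_crank between -0.14 and 0.14 m and z of stem_center in the frame of tray_crank below 0.08 m and linear speed of stem above 0.9 m/s) or (x of stem_center in the frame of tray_quill between -0.0925 and 0.0925 m and y of stem_center in the frame of tray_quill between -0.14 and 0.14 m and z of stem_center in the frame of tray_quill below 0.08 m and linear speed of stem above 0.9 m/s) or (x of headset_cup_center in the frame of tray_crank between -0.0925 and 0.0925 m and y of headset_cup_center in the frame of tray_crank between -0.14 and 0.14 m and z of headset_cup_center in the frame of tray_crank below 0.08 m and linear speed of headset_cup above 0.9 m/s) or (x of headset_cup_center in the frame of tray_quill between -0.0925 and 0.0925 m and y of headset_cup_center in the frame of tray_quill between -0.14 and 0.14 m and z of headset_cup_center in the frame of tray_quill below 0.08 m and linear speed of headset_cup above 0.9 m/s)).
It also fails if it takes over 122 s, if anything falls off the work surface, if the arm or the gripper's body presses on something with over 40 N, if the wrist force passes 120 N, or if a joint passes its speed limit or range.

## Working session

There is one attempt and no reset: what is moved stays moved. The work goes in short steps, Python scripts to look and compute and a tool call to move; the robot and the scene stay as the last step left them, time stands still between calls to the robot, and variables do not carry over. Pictures are saved under pics/ and viewed, and the job is handed in when it is done.

Besides the shell and the picture viewer there is one more tool, called after "Request:" as a command line: name --pt "numbers of a row" for each row, then --argument value for the rest. carry_out: Moves the arm, as the interface text tells. Its arguments: {"type":"object","properties":{"plan":{"type":"array","items":{"type":"array","items":{"type":"number"}}},"squeeze":{"type":"number"}},"required":["plan"]}

```bash
mkdir -p pics; ls; python3 - <<'E'
from bench import *
import cv2
s=observe();print(s);print(pinch_z if not callable(pinch_z) else pinch_z())
for n in ['scene','top','wrist']:
    im=camera(n);cv2.imwrite(f'pics/{n}0.png',im[:,:,::-1]);c=get_calibration(n);print(n,c)
E
```

```text
pics
{'clock': 0.0, 'qpos': array([ 1.28402156,  0.46839905, -0.01158785,  1.60363934,  0.00597326,
        1.07142045, -0.05630976]), 'dq': array([-1.09927360e-03, -1.71761214e-03, -7.67523753e-04, -1.26106538e-03,
        8.58237144e-05,  4.84047991e-04,  5.15934488e-04]), 'effort': array([-6.96867937e-05, -5.32394493e+01,  2.19590653e-02, -2.51304263e+01,
        1.15295462e-02,  7.67048565e-03,  4.80067783e-06]), 'tool_pos': array([ 0.15668117, -0.63024208,  0.23031763]), 'eef_rot': array([ 9.92586576e-01,  1.21536208e-01, -1.65843369e-04, -9.00691112e-04]), 'wrist_force': array([ 0.27288878, -0.24907717,  0.59288789]), 'moment': array([-0.03845643,  0.033827  ,  0.01662517]), 'grip_width': 0.9994210538025882}
0.0187
scene {'fx': 488.71504466236524, 'fy': 488.71504466236524, 'cx': 273.78630452563857, 'cy': 209.31296309663963, 'R': array([[ 0.72009142,  0.69383547,  0.00778975],
       [ 0.59405933, -0.61066075, -0.52362864],
       [-0.35855523,  0.38168807, -0.85191101]]), 't': array([-0.37903209, -0.29659789,  1.68383042])}
top {'fx': 523.6028054028832, 'fy': 523.6028054028832, 'cx': 278.4465482949953, 'cy': 211.15423981063566, 'R': array([[-0.00454612, -0.99986861,  0.01555943],
       [-0.98295639,  0.00160853, -0.18383185],
       [ 0.18378267, -0.01612996, -0.98283455]]), 't': array([-0.02137796,  0.53064969,  1.29129842])}
wrist {'fx': 317.9922239731747, 'fy': 317.9922239731747, 'cx': 281.72184396182405, 'cy': 211.69438024884255, 'R': array([[ 0.24153582, -0.97039078, -0.00147652],
       [-0.91944404, -0.22934089,  0.31941418],
       [-0.3102952 , -0.07579239, -0.94761406]]), 't': array([-0.6489727 , -0.04260228,  0.38171651])}
```

View pics/scene0.png

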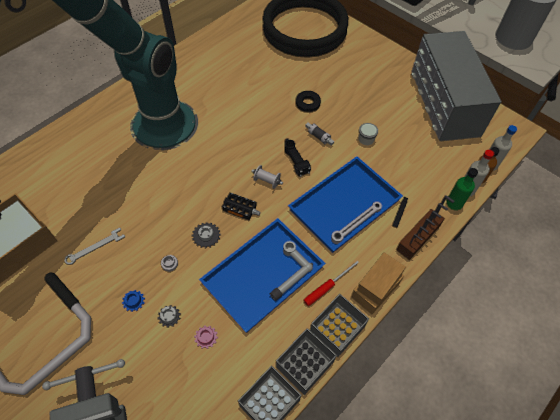

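View pics/top0.png

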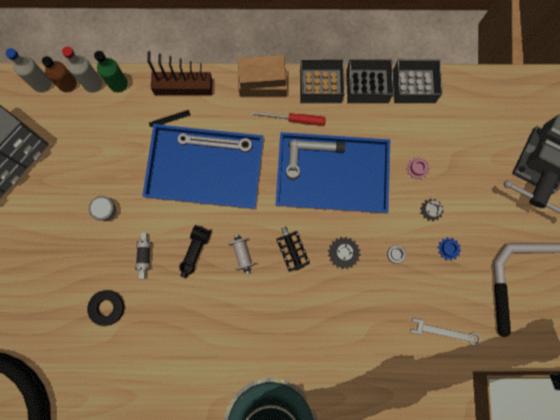

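View pics/wrist0.png

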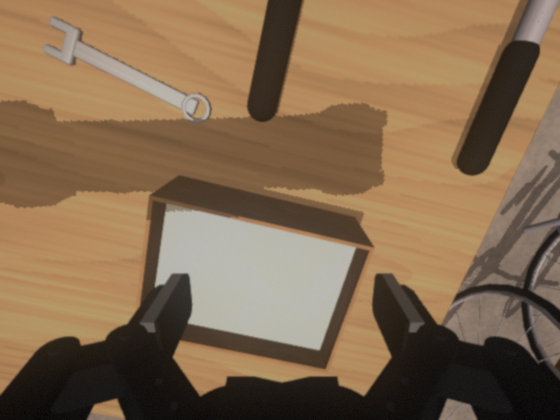

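```bash
cat > h.py <<'E'
from bench import *
import numpy as np, cv2
def unproj(c,uv,z):
    uv=np.atleast_2d(uv).astype(float)
    d=np.c_[(uv[:,0]-c['cx'])/c['fx'],(uv[:,1]-c['cy'])/c['fy'],np.ones(len(uv))]
    R=np.array(c['R']);t=np.array(c['t']);o=-R.T@t;w=d@R
    return (o+w*((z-o[2])/w[:,2])[:,None])[:,:2]
def proj(c,X):
    p=np.atleast_2d(X)@np.array(c['R']).T+np.array(c['t'])
    return np.c_[p[:,0]/p[:,2]*c['fx']+c['cx'],p[:,1]/p[:,2]*c['fy']+c['cy']]
H=dict(bottom_bracket_center=.018,pedal_center=.013,freewheel_small_center=.008,stem_center=.02,headset_cup_center=.01,
 tray_crank=.014,tray_quill=.014,freewheel_large_center=.008,hub=.027,grease_tub=.03)
def det(cam,names,c=None,minscore=0.2):
    out={}
    for n in names:
        for r in cut_out(cam,n):
            if r['score']<minscore: continue
            m=r['region'];ys,xs=np.nonzero(m)
            if len(xs)<8: continue
            P=unproj(c,np.c_[xs,ys],H[n]);m0=P.mean(0)
            (ce,sz,a)=cv2.minAreaRect(P.astype(np.float32)*1000)
            w,v=np.linalg.eigh(np.cov(P.T));ax=v[:,1]
            if ax[0]<0: ax=-ax
            print(cam,n,round(r['score'],2),'pt',np.round(r['point'],0),'n',len(xs),'mean',np.round(m0,4),'rectc',np.round(ce,1),np.round(sz,1),round(a,1),'pca',round(np.degrees(np.arctan2(ax[1],ax[0])),1))
            out.setdefault(n,[]).append((r,P))
    return out
E
python3 - <<'E'
from h import *
for cam in ['top','scene']:
    camera(cam); det(cam,list(H),get_calibration(cam))
print(observe()['clock'])
E
```

```text
top bottom_bracket_center 0.93 pt [142. 253.] n 498 mean [0.4214 0.3255] rectc [421.5 325.4] [ 34.2 115.9] 89.6 pca -0.5
top pedal_center 0.94 pt [294. 253.] n 776 mean [ 0.4348 -0.058 ] rectc [440.5 -56.7] [117.3  58.5] 22.3 pca 24.5
top pedal_center 0.24 pt [141. 256.] n 461 mean [0.4237 0.3269] rectc [423.3 326.7] [ 34.1 113.7] 89.2 pca -0.9
top freewheel_small_center 0.91 pt [448. 252.] n 360 mean [ 0.437  -0.4704] rectc [ 436.8 -471.3] [56.3 52.6] 89.8 pca -64.8
top freewheel_small_center 0.58 pt [430. 209.] n 391 mean [ 0.5418 -0.4297] rectc [ 542.2 -430. ] [59.  58.8] 43.8 pca -28.5
top freewheel_small_center 0.57 pt [419. 165.] n 349 mean [ 0.654  -0.3992] rectc [ 654.  -399.4] [55.1 55.8] 42.7 pca -33.4
top freewheel_small_center 0.53 pt [197. 172.] n 7646 mean [0.656  0.1808] rectc [662.8 178.1] [302.6 205.3] 83.8 pca 82.1
top stem_center 0.91 pt [194. 250.] n 765 mean [0.4368 0.1939] rectc [429.6 193.3] [ 50.3 138.5] 72.6 pca -21.2
top headset_cup_center 0.72 pt [398. 254.] n 290 mean [ 0.4232 -0.3291] rectc [ 423.8 -329.6] [47.1 47.6] 87.5 pca -62.9
top tray_crank 0.61 pt
[... 1616 characters left out ...]
 84.0 pca 81.2
scene tray_crank 0.45 pt [318. 134.] n 252 mean [0.4235 0.329 ] rectc [422.5 329.9] [ 40.9 112.6] 88.8 pca -1.9
scene tray_quill 0.77 pt [256. 271.] n 6402 mean [ 0.6363 -0.1758] rectc [ 639.6 -162.6] [303.4 207.1] 85.8 pca 89.6
scene tray_quill 0.49 pt [267. 176.] n 315 mean [0.4179 0.0791] rectc [418.6  79.5] [108.   58.1] 16.0 pca 14.9
scene freewheel_large_center 0.96 pt [205. 237.] n 501 mean [ 0.4322 -0.1944] rectc [ 430.8 -194.7] [76.8 77.7] 47.4 pca -80.8
scene hub 0.91 pt [265. 174.] n 292 mean [0.4222 0.0734] rectc [421.8  74.7] [97.7 49.4] 15.9 pca 13.9
scene grease_tub 0.7 pt [366. 135.] n 331 mean [0.5428 0.4299] rectc [543.7 429.8] [57.7 97.7] 33.9 pca -62.7
1.25
```

Request:
carry_out --pt "8.0 5.5 2.85 -1 0" --pt "8.0 5.5 2.85 -1 0" --pt "8.0 5.5 2.85 -1 0" --pt "8.0 5.5 2.85 -1 0" --pt "8.0 5.5 2.85 -1 0" --pt "8.0 5.5 2.85 -1 0" --pt "7 5.5 2.85 -1 0" --pt "7 0 0 0 0" --squeeze 40

```text
clock: 2.25
tool_pos: [0.5461, -0.4255, 0.1602]
eef_rot: [0.992, 0.127, 0.001, -0.002]
wrist_force: [0.5, -0.7, -0.5]
grip_width: 0.821
```

```bash
python3 - <<'E'
from h import *
s=observe();print(s['clock'],s['tool_pos'],s['eef_rot'],s['grip_width'])
c=get_calibration('wrist');im=camera('wrist');cv2.imwrite('pics/w1.png',im[:,:,::-1])
det('wrist',['freewheel_small_center'],c)
E
```

```text
2.25 [ 0.54608093 -0.42553767  0.16021525] [ 0.9919492   0.12661601  0.0011482  -0.00196105] 0.820608373135748
wrist freewheel_small_center 0.88 pt [284.  62.] n 3924 mean [ 0.6593 -0.3985] rectc [ 659.  -398.8] [60.3 60. ] 16.5 pca 80.4
wrist freewheel_small_center 0.58 pt [292. 294.] n 2149 mean [ 0.4411 -0.4689] rectc [ 441.8 -468.5] [60.5 61.5] 69.9 pca 26.9
```

View pics/w1.png

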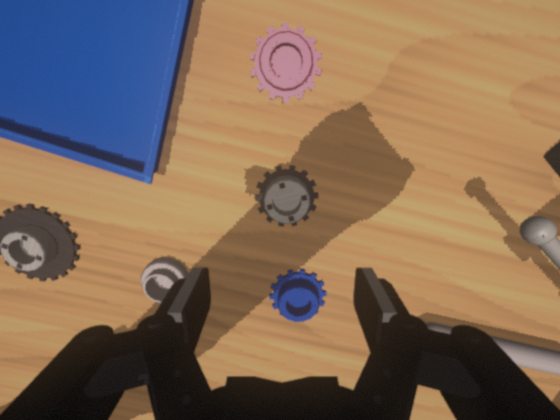

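```bash
python3 - <<'E'
from h import *
c=get_calibration('wrist')
print(unproj(c,[[287,195]],.011),unproj(c,[[286,200]],.022))
E
```

```text
[[ 0.54129026 -0.43613785]] [[ 0.5393547  -0.43550444]]
```

Request:
carry_out --pt "7 -0.35 -0.75 -5 0" --pt "7 0 0 -5 0" --pt "7 0 0 -3.2 0" --pt "7 0 0 -1.5 0" --pt "7 0 0 -1.0 0" --pt "7 0 0 0 0"

```text
clock: 3.1
tool_pos: [0.5368, -0.4402, 0.0051]
eef_rot: [0.993, 0.121, 0.0, 0.0]
wrist_force: [0.2, 0.5, 0.9]
grip_width: 0.824
```

Request:
carry_out --pt "7 0.45 0.5 -0.1 0" --pt "7 0 0 0 0" --pt "5.5 0 0 0 0" --pt "3.5 0 0 0 0" --pt "3.5 0 0 0 0" --pt "3.5 0 0 0 0"

```text
clock: 3.85
tool_pos: [0.5417, -0.4345, 0.0042]
eef_rot: [0.993, 0.122, 0.0, 0.0]
wrist_force: [-1.6, 2.3, 5.8]
grip_width: 0.5
```

```bash
python3 - <<'E'
from h import *
s=observe();print(s['clock'],s['tool_pos'],s['eef_rot'],s['grip_width']*85.4)
im=camera('wrist');cv2.imwrite('pics/w2.png',im[:,:,::-1])
E
```

```text
3.85 [ 0.54166975 -0.43452474  0.00423792] [9.92579634e-01 1.21596090e-01 2.36036979e-04 6.86317144e-05] 42.68869688516792
```

View pics/w2.png

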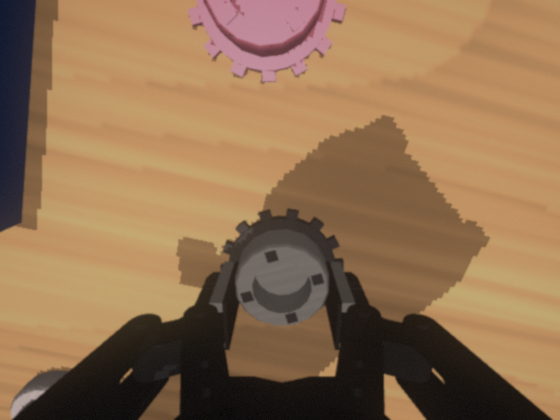

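```bash
cat > tray.py <<'E'
from h import *
from scipy.optimize import minimize
camf=dict(top=cv2.imread('pics/top0.png'),scene=cv2.imread('pics/scene0.png'))
init=dict(crank=(.658,.178,-.105),quill=(.641,-.171,-.06))
def corners(p):
    a=p[2];R=np.array([[np.cos(a),-np.sin(a)],[np.sin(a),np.cos(a)]])
    L=np.array([[sx*.0955,sy*.143] for sx in(-1,1) for sy in(-1,1)])
    W=L@R.T+p[:2]
    return np.vstack([np.c_[W,np.zeros(4)],np.c_[W,np.full(4,.028)]])
for n,p0 in init.items():
  for cam,im in camf.items():
    c=get_calibration(cam)
    hsv=cv2.cvtColor(im,cv2.COLOR_BGR2HSV)
    m=((hsv[...,0]>95)&(hsv[...,0]<130)&(hsv[...,1]>110)).astype(np.uint8)
    near=np.zeros_like(m);cv2.fillConvexPoly(near,cv2.convexHull(proj(c,corners(p0)).astype(np.int32)),1)
    near=cv2.dilate(near,np.ones((15,15)))
    k,lab=cv2.connectedComponents(m&near)
    b=1+np.argmax([np.sum(lab==i) for i in range(1,k)])
    ys,xs=np.nonzero(lab==b)
    S=8;hull=cv2.convexHull(np.c_[xs,ys].astype(np.int32))
    M=np.zeros((420,560),np.uint8);cv2.fillConvexPoly(M,hull,1)
    M=cv2.resize(M,None,fx=4,fy=4,interpolation=cv2.INTER_NEAREST)
    def cost(p):
        h=cv2.convexHull(((proj(c,corners(p))+.5)*4*16).round().astype(np.int32))
        q=np.zeros_like(M);cv2.fillConvexPoly(q,h,1,shift=4)
        return float(np.sum(q!=M))
    r=minimize(cost,p0,method='Nelder-Mead',options=dict(initial_simplex=[p0]+[np.add(p0,d) for d in ([.01,0,0],[0,.01,0],[0,0,.03])],xatol=1e-4))
    print(n,cam,np.round(r.x,4),r.fun/16)
E
python3 tray.py
```

```text
crank top [ 0.6609  0.1752 -0.105 ] 495.5625
crank scene [ 0.6565  0.1813 -0.1062] 137.9375
quill top [ 0.6437 -0.1677 -0.0722] 340.4375
quill scene [ 0.6396 -0.1659 -0.0744] 271.875
```

Request:
carry_out --pt "3.5 0 0 1 0" --pt "3.5 0 0 4 0" --pt "3.5 0 0 4 0" --pt "3.5 0.82 5.38 0 -2" --pt "3.5 0.82 5.38 0 -2" --pt "3.5 0.82 5.38 0 -2" --pt "3.5 0.82 5.38 0 -2" --pt "3.5 0.82 5.38 0 -2" --pt "3.5 0.82 5.38 0 -2" --pt "3.5 0.82 5.38 0 -2" --pt "3.5 0.82 5.38 0 -2" --pt "3.5 0.82 5.38 0 -2" --pt "3.5 0.82 5.38 0 -2" --pt "3.5 0.82 5.38 0 0" --pt "3.5 0.82 5.38 0 0" --pt "3.5 0.82 5.38 0 0" --pt "3.5 0 0 0 0" --pt "3.5 0 0 0 0"

```text
clock: 6.15
tool_pos: [0.6477, 0.264, 0.0931]
eef_rot: [0.999, -0.053, -0.0, 0.001]
wrist_force: [-0.2, -0.8, -2.0]
grip_width: 0.5
```

```bash
python3 - <<'E'
from h import *
s=observe();print(s['clock'],s['tool_pos'],s['eef_rot'],s['grip_width']*85.4,s['qpos'])
im=camera('wrist');cv2.imwrite('pics/w3.png',im[:,:,::-1])
im=camera('scene');cv2.imwrite('pics/s3.png',im[:,:,::-1])
E
```

```text
6.15 [0.6476777  0.26404457 0.09311611] [ 9.98619335e-01 -5.25241665e-02 -2.96806095e-04  7.39843459e-04] 42.66670746835347 [-0.40510761  0.69691758 -0.04486925  1.55938417  0.03845755  0.88737148
 -2.13974416]
```

View pics/w3.png

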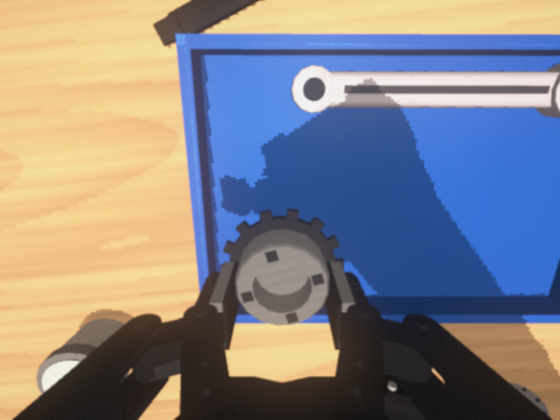

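View pics/s3.png

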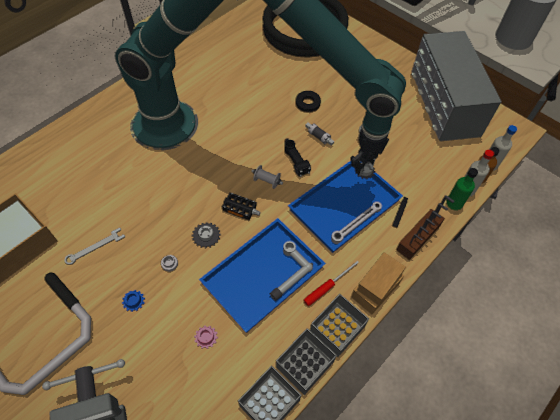

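```bash
python3 - <<'E'
from h import *
c=get_calibration('wrist');print(unproj(c,[[178,36]],.028), c['R'])
E
```

```text
[[0.77371842 0.30984397]] [[-0.10733998 -0.99422146  0.00134454]
 [-0.94207935  0.10214254  0.31945799]
 [-0.31774932  0.03302395 -0.94759949]]
```

Request:
carry_out --pt "3.5 0 0 -4 0" --pt "3.5 0 0 -2.5 0" --pt "3.5 0 0 -1.2 0" --pt "3.5 0 0 -0.6 0" --pt "3.5 0 0 -0.2 0" --pt "3.5 0 0 -0.1 0"

```text
clock: 7.0
tool_pos: [0.6486, 0.2651, 0.0085]
eef_rot: [0.999, -0.053, 0.001, -0.0]
wrist_force: [-0.1, -0.1, -1.3]
grip_width: 0.497
```

Request:
carry_out --pt "3.5 0 0 -0.15 0" --pt "3.5 0 0 0 0" --pt "4.8 0 0 0 0" --pt "5.8 0 0 0 0" --pt "5.8 0 0 0 0" --pt "5.8 0 0 3 0" --pt "5.8 0 0 5 0" --pt "5.8 0 0 1 0"

```text
clock: 8.0
tool_pos: [0.6503, 0.2659, 0.1002]
eef_rot: [0.999, -0.053, 0.003, -0.002]
wrist_force: [0.1, 0.3, -0.1]
grip_width: 0.679
```

```bash
python3 - <<'E'
from h import *
s=observe();print(s['clock'],s['tool_pos'],s['eef_rot'],s['grip_width']*85.4)
im=camera('wrist');cv2.imwrite('pics/w4.png',im[:,:,::-1])
E
```

```text
8.0 [0.65026979 0.26591325 0.10021313] [ 0.99860813 -0.05263302  0.00301226 -0.0015801 ] 58.017502288098946
```

View pics/w4.png

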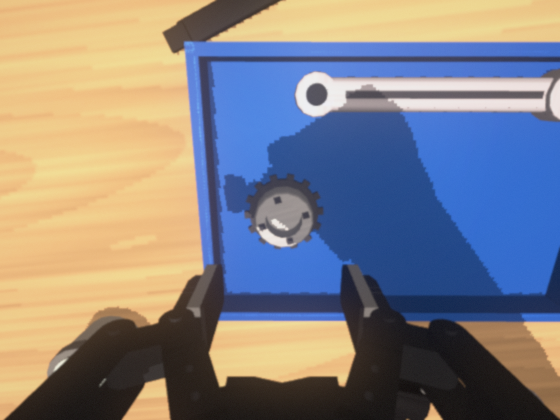

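Request:
carry_out --pt "5.8 -5.7 1.5 1 1.5" --pt "5.8 -5.7 1.5 1 1.5" --pt "5.8 -5.7 1.5 0 1.5" --pt "5.8 -5.6 1.5 0 1" --pt "5.8 0 0 0 0" --pt "5.8 0 0 0 0"

```text
clock: 8.8
tool_pos: [0.4211, 0.3245, 0.1155]
eef_rot: [1.0, -0.005, -0.0, 0.0]
wrist_force: [-0.4, -0.5, -0.6]
grip_width: 0.679
```

```bash
python3 - <<'E'
from h import *
s=observe();print(s['clock'],s['tool_pos'],s['eef_rot'],s['grip_width']*85.4)
c=get_calibration('wrist');im=camera('wrist');cv2.imwrite('pics/w5.png',im[:,:,::-1])
det('wrist',['bottom_bracket_center'],c)
E
```

```text
8.8 [0.4211321  0.3245038  0.11551643] [ 9.99989197e-01 -4.63034891e-03 -1.25681871e-04  3.86897803e-04] 57.95391172251276
wrist bottom_bracket_center 0.62 pt [276. 210.] n 5086 mean [0.4234 0.3271] rectc [420.3 327.1] [ 37.6 122.2] 89.5 pca -0.5
```

View pics/w5.png

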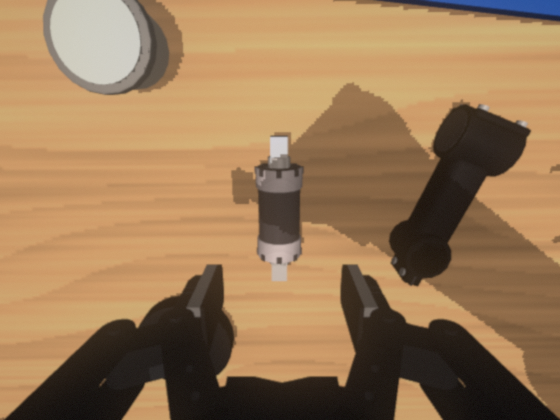

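Request:
carry_out --pt "5.8 0.1 0.15 -5 0" --pt "5.8 0 0.05 -3.8 0" --pt "5.8 0 0 -1.5 0" --pt "5.8 0 0 -0.8 0" --pt "5.8 0 0 -0.1 0" --pt "4.5 0 0 0 0" --pt "2.8 0 0 0 0" --pt "2.8 0 0 0 0" --pt "2.8 0 0 0 0" --squeeze 50

```text
clock: 10.02
tool_pos: [0.4227, 0.3273, 0.0053]
eef_rot: [1.0, -0.005, 0.001, -0.001]
wrist_force: [-1.1, -0.7, 6.8]
grip_width: 0.412
```

Request:
carry_out --pt "2.8 0 0 1 0" --pt "2.8 0 0 4 0" --pt "2.8 0 0 4 0" --pt "2.8 3.44 -3.98 0 -0.9" --pt "2.8 3.44 -3.98 0 -0.9" --pt "2.8 3.44 -3.98 0 -0.9" --pt "2.8 3.44 -3.98 0 -0.9" --pt "2.8 3.44 -3.98 0 -0.9" --pt "2.8 3.44 -3.98 0 -0.9" --pt "2.8 0 0 0 0" --pt "2.8 0 0 0 0"

```text
clock: 11.4
tool_pos: [0.6275, 0.0883, 0.0938]
eef_rot: [0.999, -0.052, -0.001, -0.0]
wrist_force: [-1.3, 0.6, -3.5]
grip_width: 0.412
```

```bash
python3 - <<'E'
from h import *
s=observe();print(s['clock'],s['tool_pos'],s['eef_rot'],s['grip_width']*85.4)
im=camera('wrist');cv2.imwrite('pics/w6.png',im[:,:,::-1])
E
```

```text
11.4 [0.62750417 0.08826931 0.09381867] [ 9.98653995e-01 -5.18612926e-02 -7.45223108e-04 -2.21562350e-04] 35.154923279132
```

View pics/w6.png

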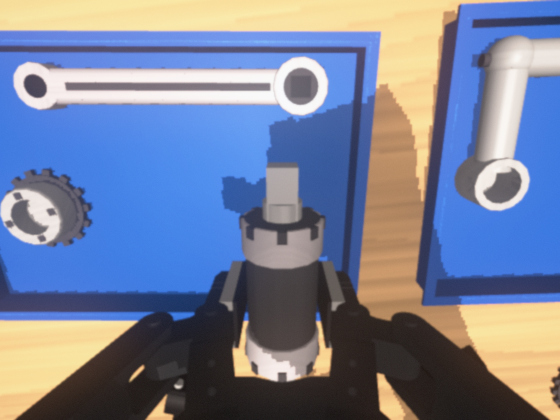

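```bash
python3 - <<'E'
from h import *
c=get_calibration('wrist')
a=-.105;R=np.array([[np.cos(a),-np.sin(a)],[np.sin(a),np.cos(a)]])
for uv,z in [((301,116),.015),((380,33),.028),((285,166),.11),((357,200),.003),((150,293),.003)]:
    w=unproj(c,[uv],z)[0];print(uv,w,(w-[.6587,.178])@R)
E
```

```text
(301, 116) [0.69980679 0.06902094] [ 0.05230219 -0.10407057]
(380, 33) [0.74196462 0.01994503] [ 0.09937134 -0.14845776]
(285, 166) [0.6849577  0.08211045] [ 0.036163   -0.09260945]
(357, 200) [0.63323519 0.03063406] [-0.00987955 -0.14922322]
(150, 293) [0.56819546 0.20847489] [-0.09320008  0.02082153]
```

Request:
carry_out --pt "2.8 0.1 0 -4 0" --pt "2.8 0 0 -2.5 0" --pt "2.8 0 0 -1.2 0" --pt "2.8 0 0 -0.5 0" --pt "2.8 0 0 -0.2 0" --pt "2.8 0 0 -0.1 0"

```text
clock: 12.2
tool_pos: [0.63, 0.0883, 0.01]
eef_rot: [0.999, -0.052, 0.001, -0.0]
wrist_force: [0.6, 0.2, -2.4]
grip_width: 0.409
```

Request:
carry_out --pt "2.8 0 0 -0.15 0" --pt "2.8 0 0 0 0" --pt "3.8 0 0 0 0" --pt "5.0 0 0 0 0" --pt "5.0 0 0 0 0" --pt "5.0 0 0 3 0" --pt "5.0 0 0 5 0" --pt "5.0 0 0 1 0"

```text
clock: 13.2
tool_pos: [0.6317, 0.0885, 0.1013]
eef_rot: [0.999, -0.052, 0.003, -0.001]
wrist_force: [-0.3, -0.6, 0.2]
grip_width: 0.588
```

```bash
python3 - <<'E'
from h import *
s=observe();print(s['clock'],s['tool_pos'],s['eef_rot'],s['grip_width']*85.4)
im=camera('wrist');cv2.imwrite('pics/w7.png',im[:,:,::-1])
E
```

```text
13.2 [0.63173584 0.08847689 0.1012969 ] [ 9.98653435e-01 -5.17791576e-02  3.11253641e-03 -7.40500602e-04] 50.25568938095004
```

View pics/w7.png

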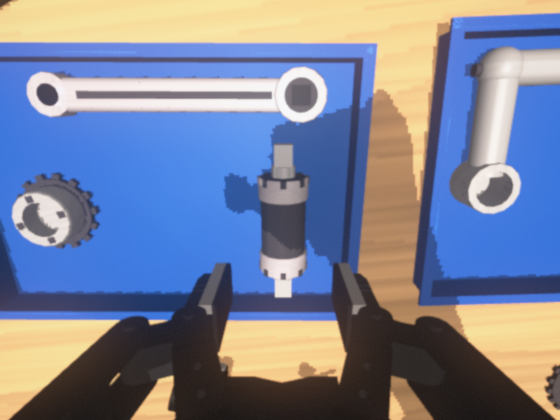

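Request:
carry_out --pt "6 -5 -3.75 1 7.1" --pt "8 -5 -3.75 1 7.1" --pt "8 -5 -3.75 0 7.1" --pt "8 -5 -3.75 0 7.1" --pt "8 0 0 0 0" --pt "8 0 0 0 0"

```text
clock: 14.0
tool_pos: [0.4309, -0.061, 0.117]
eef_rot: [0.981, 0.194, 0.0, -0.0]
wrist_force: [0.1, 1.1, 0.6]
grip_width: 0.94
```

```bash
python3 - <<'E'
from h import *
s=observe();print(s['clock'],s['tool_pos'],s['eef_rot'],s['grip_width']*85.4)
c=get_calibration('wrist');im=camera('wrist');cv2.imwrite('pics/w8.png',im[:,:,::-1])
det('wrist',['pedal_center'],c)
E
```

```text
14.0 [ 0.43087693 -0.06098563  0.11703419] [ 9.80962780e-01  1.94195765e-01  7.56950045e-05 -1.51005879e-04] 80.29022291004021
wrist pedal_center 0.59 pt [280. 203.] n 8351 mean [ 0.4348 -0.057 ] rectc [438.3 -55.5] [125.3  62.6] 22.0 pca 20.9
```

View pics/w8.png

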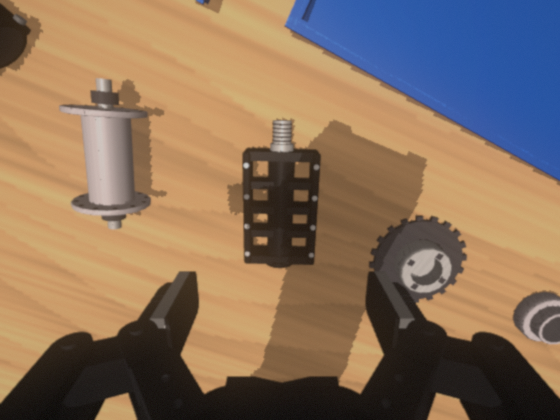

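```bash
python3 - <<'E'
from h import *
c=get_calibration('wrist')
print(unproj(c,[[281,150],[281,262],[281,207],[281,150],[281,262]],.026), unproj(c,[[281,207]],.013))
E
```

```text
[[ 0.47770213 -0.04008263]
 [ 0.39331068 -0.07503644]
 [ 0.43723951 -0.05684171]
 [ 0.47770213 -0.04008263]
 [ 0.39331068 -0.07503644]] [[ 0.43338355 -0.05840488]]
```

Request:
carry_out --pt "7.5 0.25 0.2 -4 0" --pt "7.5 0 0 -4 0" --pt "7.5 0 0 -2.2 0" --pt "7.5 0 0 -1.1 0" --pt "7.5 0 0 -0.2 0" --pt "6.5 0 0 0 0" --pt "5 0 0 0 0" --pt "5 0 0 0 0" --pt "5 0 0 0 0"

```text
clock: 15.22
tool_pos: [0.4339, -0.059, 0.0035]
eef_rot: [0.981, 0.195, 0.001, 0.0]
wrist_force: [-1.0, -0.2, 6.4]
grip_width: 0.665
```

Request:
carry_out --pt "5 0 0 1 0" --pt "5 0 0 4.5 0" --pt "5 0 0 4.5 0" --pt "5 3.3 3.9 0 -4.75" --pt "5 3.3 3.9 0 -4.75" --pt "5 3.3 3.9 0 -4.75" --pt "5 3.3 3.9 0 -4.75" --pt "5 3.3 3.9 0 -4.75" --pt "5 3.3 3.9 0 -4.75" --pt "5 0 0 0 0" --pt "5 0 0 0 0"

```text
clock: 16.6
tool_pos: [0.6303, 0.1743, 0.1022]
eef_rot: [0.999, -0.052, -0.001, 0.0]
wrist_force: [-0.3, 0.4, -2.1]
grip_width: 0.668
```

```bash
python3 - <<'E'
from h import *
s=observe();print(s['clock'],s['tool_pos'],s['eef_rot'],s['grip_width']*85.4)
im=camera('wrist');cv2.imwrite('pics/w9.png',im[:,:,::-1])
E
```

```text
16.6 [0.6303024  0.17428889 0.10219854] [ 9.98624138e-01 -5.24329079e-02 -6.30768826e-04  4.72308016e-04] 57.062985808161855
```

View pics/w9.png

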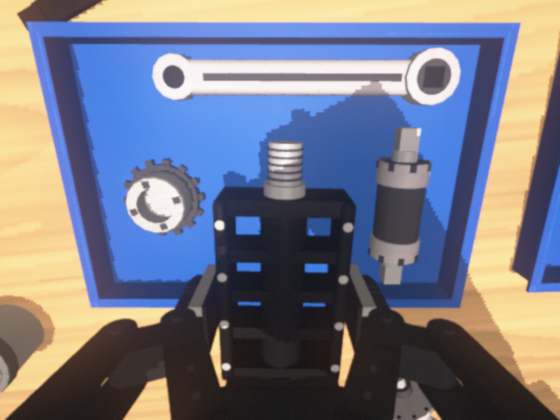

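Request:
carry_out --pt "5 0.1 0 -4.2 0" --pt "5 0 0 -2.8 0" --pt "5 0 0 -1.5 0" --pt "5 0 0 -0.7 0" --pt "5 0 0 -0.2 0" --pt "5 0 0 -0.1 0"

```text
clock: 17.4
tool_pos: [0.6328, 0.1752, 0.0083]
eef_rot: [0.999, -0.053, 0.001, -0.0]
wrist_force: [-0.2, 0.1, -1.5]
grip_width: 0.664
```

Request:
carry_out --pt "5 0 0 -0.15 0" --pt "5 0 0 0 0" --pt "6 0 0 0 0" --pt "6.6 0 0 0 0" --pt "6.6 0 0 0 0" --pt "6.6 0 0 3 0" --pt "6.6 0 0 5 0" --pt "6.6 0 0 1 0"

```text
clock: 18.4
tool_pos: [0.6345, 0.1757, 0.0997]
eef_rot: [0.999, -0.053, 0.003, -0.001]
wrist_force: [1.2, 0.7, -0.4]
grip_width: 0.771
```

```bash
python3 - <<'E'
from h import *
s=observe();print(s['clock'],s['tool_pos'],s['eef_rot'],s['grip_width']*85.4)
im=camera('wrist');cv2.imwrite('pics/w10.png',im[:,:,::-1])
E
```

```text
18.4 [0.63446404 0.17573297 0.09971288] [ 0.99860741 -0.05265471  0.003063   -0.00115604] 65.81752736821755
```

View pics/w10.png

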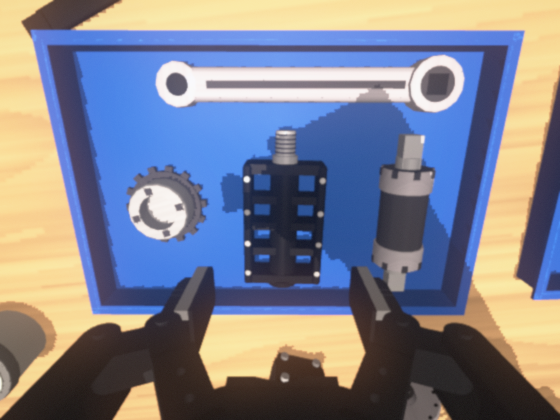

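Request:
carry_out --pt "6.6 -5 0.45 1 -3.5" --pt "6.6 -5 0.45 1 -3.5" --pt "6 -5 0.45 0 -3.5" --pt "6 -5.2 0.45 0 -3.5" --pt "6 0 0 0 0" --pt "6 0 0 0 0"

```text
clock: 19.2
tool_pos: [0.4305, 0.193, 0.1155]
eef_rot: [0.985, -0.174, 0.0, 0.0]
wrist_force: [0.5, -0.6, 0.3]
grip_width: 0.698
```

```bash
python3 - <<'E'
from h import *
s=observe();print(s['clock'],s['tool_pos'],s['eef_rot'],s['grip_width']*85.4)
c=get_calibration('wrist');im=camera('wrist');cv2.imwrite('pics/w11.png',im[:,:,::-1])
det('wrist',['stem_center'],c)
E
```

```text
19.2 [0.43050573 0.19300293 0.11552418] [ 9.84795221e-01 -1.73719206e-01  8.55257047e-05  4.72962107e-05] 59.63346900310759
wrist stem_center 0.67 pt [270. 197.] n 8010 mean [0.4391 0.1953] rectc [425.2 199.5] [ 48.4 151. ] 70.0 pca -20.9
```

View pics/w11.png

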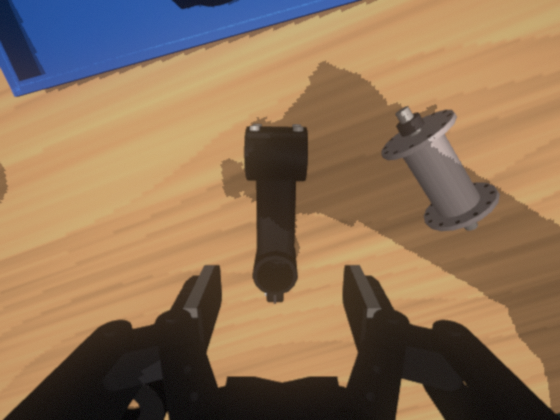

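```bash
python3 - <<'E'
from h import *
c=get_calibration('wrist')
print(unproj(c,[[276,220]],.033),unproj(c,[[276,132],[274,272]],.04),unproj(c,[[275,301]],.03))
E
```

```text
[[0.43151801 0.19726208]] [[0.49283738 0.1743247 ]
 [0.3940539  0.21272422]] [[0.36283752 0.22375928]]
```

Request:
carry_out --pt "6 0.1 0.45 -4 -1" --pt "6 0 0 -4 0" --pt "6 0 0 -2.1 0" --pt "6 0 0 -0.9 0" --pt "6 0 0 -0.1 0" --pt "4 0 0 0 0" --pt "2.2 0 0 0 0" --pt "2.2 0 0 0 0" --pt "2.2 0 0 0 0"

```text
clock: 20.42
tool_pos: [0.432, 0.1979, 0.0058]
eef_rot: [0.983, -0.183, 0.001, -0.001]
wrist_force: [-0.6, 0.2, 6.4]
grip_width: 0.345
```

Request:
carry_out --pt "2.2 0 0 1 0" --pt "2.2 0 0 4.5 0" --pt "2.2 0 0 4.5 0" --pt "2.2 1.55 -3.55 0 8.9" --pt "2.2 1.55 -3.55 0 8.9" --pt "2.2 1.55 -3.55 0 8.9" --pt "2.2 1.55 -3.55 0 8.9" --pt "2.2 1.55 -3.55 0 8.9" --pt "2.2 1.55 -3.55 0 8.9" --pt "2.2 1.55 -3.55 0 8.9" --pt "2.2 1.55 -3.55 0 8.9" --pt "2.2 1.55 -3.55 0 8.9" --pt "2.2 1.55 -3.55 0 8.9" --pt "2.2 1.55 -3.55 0 8.9" --pt "2.2 1.55 -3.55 0 8.9" --pt "2.2 0 0 0 0" --pt "2.2 0 0 0 0"

```text
clock: 22.55
tool_pos: [0.6163, -0.2279, 0.1046]
eef_rot: [0.733, 0.68, -0.0, -0.001]
wrist_force: [-0.6, 1.5, -2.1]
grip_width: 0.337
```

```bash
python3 - <<'E'
from h import *
s=observe();print(s['clock'],s['tool_pos'],s['eef_rot'],s['grip_width']*85.4)
q=s['eef_rot'];print(np.degrees(2*np.arctan2(q[1],q[0])))
for n in ['wrist','top']:
    im=camera(n);cv2.imwrite(f'pics/{n}12.png',im[:,:,::-1])
E
```

```text
22.55 [ 0.6163423  -0.22791028  0.10459086] [ 7.33028372e-01  6.80197694e-01 -1.71544859e-04 -6.88653692e-04] 28.7968256529928
85.7182137157952
```

View pics/wrist12.png

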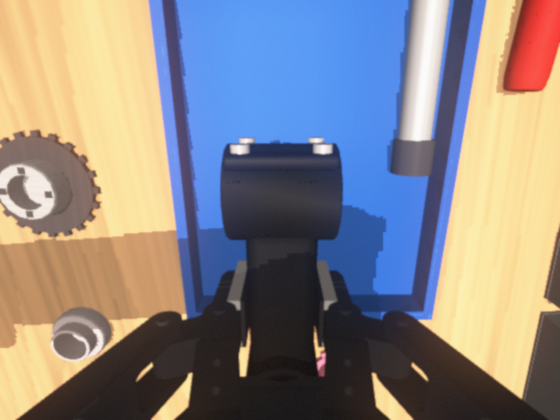

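View pics/top12.png

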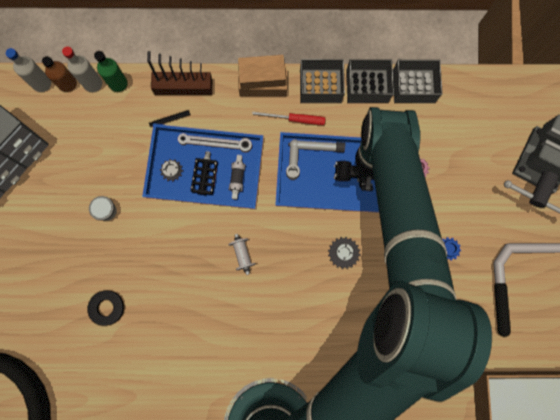

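```bash
python3 - <<'E'
from h import *
c=get_calibration('wrist')
a=-.073;R=np.array([[np.cos(a),-np.sin(a)],[np.sin(a),np.cos(a)]])
for uv,z in [((187,318),.028),((435,319),.028),((283,146),.11),((410,175),.018),((345,240),.125)]:
    w=unproj(c,[uv],z)[0];print(uv,w,(w-[.643,-.168])@R)
E
```

```text
(187, 318) [ 0.53201977 -0.30558878] [-0.10064959 -0.1453167 ]
(435, 319) [ 0.73626685 -0.32136371] [ 0.10420406 -0.14615281]
(283, 146) [ 0.62141696 -0.16163292] [-0.02198994  0.00477596]
(410, 175) [ 0.71281997 -0.20061968] [ 0.07201314 -0.02744047]
(345, 240) [ 0.64488112 -0.20086649] [ 0.00427323 -0.03264176]
```

Request:
carry_out --pt "2.2 0.1 0.3 -4.2 0" --pt "2.2 0 0 -2.8 0" --pt "2.2 0 0 -1.5 0" --pt "2.2 0 0 -0.7 0" --pt "2.2 0 0 -0.2 0" --pt "2.2 0 0 -0.1 0"

```text
clock: 23.4
tool_pos: [0.6188, -0.2257, 0.0108]
eef_rot: [0.733, 0.68, 0.0, 0.001]
wrist_force: [-1.3, 0.5, -2.1]
grip_width: 0.34
```

Request:
carry_out --pt "2.2 0 0 -0.2 0" --pt "2.2 0 0 0 0" --pt "3.4 0 0 0 0" --pt "4.8 0 0 0 0" --pt "4.8 0 0 0 0" --pt "4.8 0 0 3 0" --pt "4.8 0 0 5 0" --pt "4.8 0 0 1 0"

```text
clock: 24.4
tool_pos: [0.6205, -0.226, 0.1016]
eef_rot: [0.733, 0.68, 0.002, 0.003]
wrist_force: [-0.0, -0.6, 1.1]
grip_width: 0.563
```

```bash
python3 - <<'E'
from h import *
s=observe();print(s['clock'],s['tool_pos'],s['eef_rot'],s['grip_width']*85.4)
c=get_calibration('wrist')
im=camera('wrist');cv2.imwrite('pics/w13.png',im[:,:,::-1])
E
```

```text
24.4 [ 0.62045652 -0.22603699  0.10162468] [0.7327463  0.68049436 0.0015695  0.00279743] 48.04937390448321
```

View pics/w13.png

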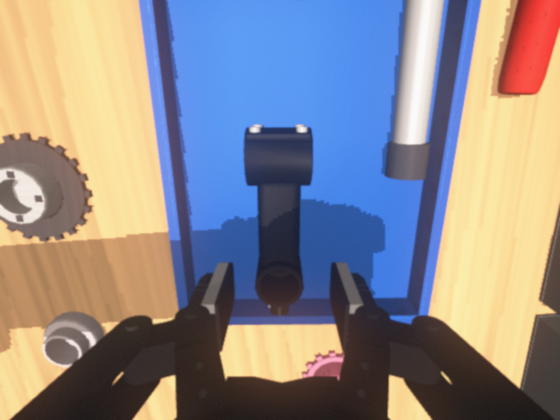

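```bash
python3 - <<'E'
from h import *
im=cv2.imread('pics/w13.png')[240:340,160:440]
cv2.imwrite('pics/w13z.png',cv2.resize(im,(784,280),interpolation=cv2.INTER_CUBIC))
E
```

```text
(no output)
```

View pics/w13z.png

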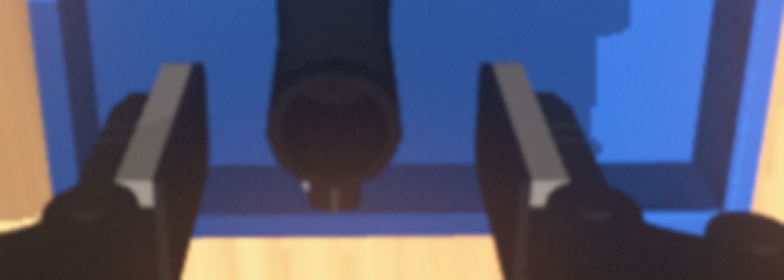

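```bash
python3 - <<'E'
from h import *
c=get_calibration('wrist');R=np.array(c['R']);print(-R.T@np.array(c['t']))
for z in (.015,.023,.033,.043): print(z,unproj(c,[[278,315],[278,316],[278,128],[278,311]],z))
s=cut_out('wrist','stem_center')
for r in s[:1]:
    ys,xs=np.nonzero(r['region']);print(r['score'],xs.min(),xs.max(),ys.min(),ys.max())
print(observe()['tool_pos'])
E
```

```text
[ 0.62461758 -0.14354579  0.24492592]
0.015 [[ 0.61009205 -0.31444659]
 [ 0.61001312 -0.31546265]
 [ 0.62213617 -0.15939769]
 [ 0.61040588 -0.31040656]]
0.023 [[ 0.61059745 -0.3085003 ]
 [ 0.61052127 -0.30948101]
 [ 0.62222251 -0.15884614]
 [ 0.61090036 -0.30460084]]
0.033 [[ 0.6112292  -0.30106744]
 [ 0.61115645 -0.30200395]
 [ 0.62233043 -0.1581567 ]
 [ 0.61151846 -0.29734369]]
0.043 [[ 0.61186094 -0.29363457]
 [ 0.61179163 -0.2945269 ]
 [ 0.62243835 -0.15746727]
 [ 0.61213655 -0.29008653]]
0.83 244 312 124 315
[ 0.61891349 -0.22585985  0.09930603]
```

Request:
carry_out --pt "6 -4.9 -2.6 1 0" --pt "7 -4.9 -2.6 0 0" --pt "7 -4.9 -2.6 0 0" --pt "7 -4.8 -2.5 0 0" --pt "7 0 0 0 0" --pt "7 0 0 0 0"

```text
clock: 25.25
tool_pos: [0.4231, -0.328, 0.107]
eef_rot: [0.733, 0.68, 0.0, -0.001]
wrist_force: [0.1, 1.0, 0.3]
grip_width: 0.816
```

```bash
python3 - <<'E'
from h import *
s=observe();print(s['clock'],s['tool_pos'],s['eef_rot'],s['grip_width']*85.4)
c=get_calibration('wrist');im=camera('wrist');cv2.imwrite('pics/w14.png',im[:,:,::-1])
det('wrist',['headset_cup_center'],c)
E
```

```text
25.25 [ 0.42308822 -0.32800456  0.10696677] [ 7.32813259e-01  6.80429465e-01  2.54745470e-04 -6.36179617e-04] 69.7216324708697
wrist headset_cup_center 0.91 pt [284. 211.] n 2816 mean [ 0.4248 -0.3276] rectc [ 424.7 -327.8] [49.  47.4] 85.8 pca 84.1
```

View pics/w14.png

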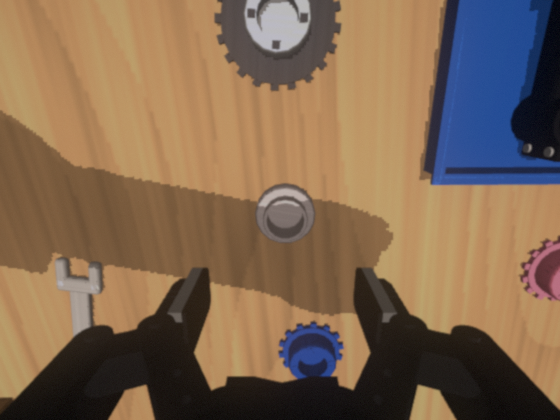

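Request:
carry_out --pt "7 0.1 0.05 -4 0" --pt "7 0 0 -3.8 0" --pt "7 0 0 -1.7 0" --pt "7 0 0 -0.9 0" --pt "7 0 0 -0.2 0" --pt "7 0 0 0 0"

```text
clock: 26.1
tool_pos: [0.4247, -0.3284, 0.0026]
eef_rot: [0.733, 0.681, 0.0, 0.001]
wrist_force: [-1.2, 0.2, 0.5]
grip_width: 0.823
```

Request:
carry_out --pt "6 0 0 -0.1 0" --pt "5 0 0 0 0" --pt "4 0 0 0 0" --pt "4 0 0 0 0" --pt "4 0 0 0 0" --squeeze 40

```text
clock: 26.72
tool_pos: [0.4246, -0.3284, 0.0018]
eef_rot: [0.733, 0.68, 0.0, 0.001]
wrist_force: [-1.1, 0.5, 5.8]
grip_width: 0.538
```

Request:
carry_out --pt "4 0 0 1 0" --pt "4 0 0 4.5 0" --pt "4 0 0 4.5 0" --pt "4 4.04 4.16 0 0" --pt "4 4.04 4.16 0 0" --pt "4 4.04 4.16 0 0" --pt "4 4.04 4.16 0 0" --pt "4 4.04 4.16 0 0" --pt "4 0 0 0 0" --pt "4 0 0 0 0"

```text
clock: 27.98
tool_pos: [0.6255, -0.1204, 0.1007]
eef_rot: [0.733, 0.681, -0.001, -0.0]
wrist_force: [0.4, -0.2, -0.8]
grip_width: 0.538
```

```bash
python3 - <<'E'
from h import *
s=observe();print(s['clock'],s['tool_pos'],s['eef_rot'],s['grip_width']*85.4)
c=get_calibration('wrist');im=camera('wrist');cv2.imwrite('pics/w15.png',im[:,:,::-1])
E
```

```text
27.975 [ 0.62545019 -0.12042962  0.10072055] [ 7.32674180e-01  6.80579280e-01 -6.04431741e-04 -1.54637676e-04] 45.91281723815372
```

View pics/w15.png

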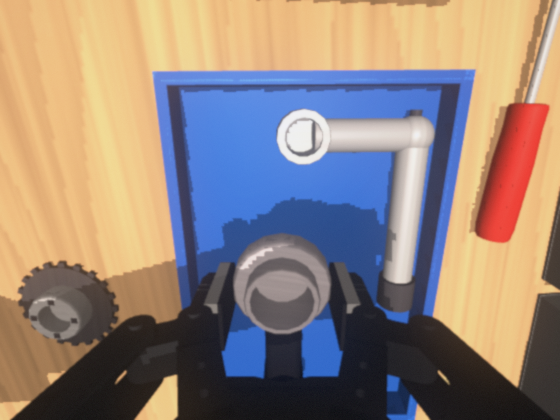

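Request:
carry_out --pt "4 0 0 -4.2 0" --pt "4 0 0 -2.8 0" --pt "4 0 0 -1.5 0" --pt "4 0 0 -0.7 0" --pt "4 0 0 -0.2 0" --pt "4 0 0 -0.1 0"

```text
clock: 28.78
tool_pos: [0.6268, -0.1202, 0.0067]
eef_rot: [0.733, 0.68, 0.0, 0.001]
wrist_force: [0.5, -0.8, -1.8]
grip_width: 0.542
```

Request:
carry_out --pt "4 0 0 -0.2 0" --pt "4 0 0 0 0" --pt "5 0 0 0 0" --pt "6 0 0 0 0" --pt "6 0 0 0 0" --pt "6 0 0 3 0" --pt "6 0 0 5 0" --pt "6 0 0 4 0" --pt "6 0 0 4 0" --pt "6 0 0 0 0"

```text
clock: 30.02
tool_pos: [0.6284, -0.1202, 0.1677]
eef_rot: [0.733, 0.68, 0.002, 0.003]
wrist_force: [0.8, 0.5, 0.6]
grip_width: 0.702
```

```bash
python3 - <<'E'
from h import *
s=observe();print(s['clock'],s['tool_pos'],s['eef_rot'],s['grip_width']*85.4)
c=get_calibration('wrist');im=camera('wrist');cv2.imwrite('pics/w16.png',im[:,:,::-1])
E
```

```text
30.025 [ 0.62838875 -0.12018362  0.16766826] [0.73277421 0.68046268 0.00206937 0.00286584] 59.9236010784652
```

View pics/w16.png

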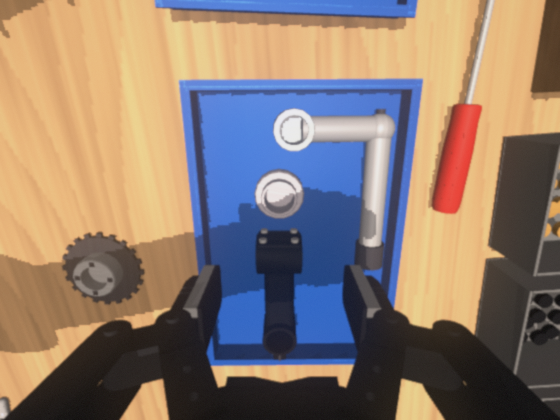

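Request:
carry_out --pt "6 -5 -5 2 0" --pt "6 -5 -5 0 0" --pt "6 -5 -5 0 0" --pt "6 -5 -5 0 0" --pt "6 -2 -5 0 0" --pt "6 0 -5 0 0" --pt "6 0 -5 0 0" --pt "6 0 0 0 0" --pt "6 0 0 0 0"

```text
clock: 31.2
tool_pos: [0.4306, -0.4438, 0.1792]
eef_rot: [0.733, 0.681, 0.0, -0.002]
wrist_force: [0.4, 1.4, 0.7]
grip_width: 0.706
```

```bash
python3 - <<'E'
from h import *
s=observe();print(s['clock'],s['tool_pos'])
for n in ['top','scene']:
    c=get_calibration(n);im=camera(n);cv2.imwrite(f'pics/{n}17.png',im[:,:,::-1])
    det(n,['bottom_bracket_center','pedal_center','freewheel_small_center','stem_center','headset_cup_center','freewheel_large_center','hub','grease_tub'],c,.5)
im=cv2.imread('pics/top17.png')[110:290,80:400];cv2.imwrite('pics/top17z.png',cv2.resize(im,(800,450),interpolation=cv2.INTER_CUBIC))
im=cv2.imread('pics/scene17.png')[130:350,170:430];cv2.imwrite('pics/scene17z.png',cv2.resize(im,(702,594),interpolation=cv2.INTER_CUBIC))
E
```

```text
31.2 [ 0.43055708 -0.44378753  0.17915365]
top bottom_bracket_center 0.97 pt [236. 178.] n 453 mean [0.6299 0.0865] rectc [630.3  86.6] [ 36.6 118.3] 83.5 pca -5.8
top pedal_center 0.65 pt [203. 177.] n 776 mean [0.6346 0.1743] rectc [640.1 173.7] [ 63.3 119.8] 84.3 pca -6.1
top pedal_center 0.59 pt [196. 166.] n 6170 mean [0.6592 0.1816] rectc [662.2 176. ] [302.7 206.4] 83.9 pca 83.0
top freewheel_small_center 0.92 pt [445. 251.] n 376 mean [ 0.4375 -0.4698] rectc [ 437.6 -469.5] [54.  57.4] 34.2 pca -77.2
top freewheel_small_center 0.71 pt [173. 172.] n 337 mean [0.6498 0.2632] rectc [649.3 264.1] [56.  52.4] 90.0 pca -59.0
top freewheel_small_center 0.64 pt [418. 167.] n 365 mean [ 0.6541 -0.3967] rectc [ 654.7 -397.4] [54.8 58. ] 44.1 pca -53.0
top stem_center 0.81 pt [353. 182.] n 683 mean [ 0.6179 -0.2213] rectc [ 621.3 -228.3] [141.3  51.9] 89.9 pca 88.0
top headset_cup_center 0.74 pt [354. 182.] n 765 mean [ 0.6204 -0.224 ] rectc [ 622.3 -230.2] [141.9  52.7] 88.3 pca 86.4
top headset_cup_center 0.71 pt [315. 177.] n 259 mean [ 0.6244 -0.1222] rectc [ 623.9 -123. ] [45.5 46.
[... 1090 characters left out ...]
e stem_center 0.67 pt [244. 282.] n 709 mean [ 0.6179 -0.2195] rectc [ 620.5 -225.3] [145.5  55.2] 90.0 pca 86.9
scene headset_cup_center 0.56 pt [267. 260.] n 195 mean [ 0.6258 -0.1204] rectc [ 626.  -121.2] [43.2 47.6] 44.1 pca -50.2
scene freewheel_large_center 0.71 pt [203. 236.] n 534 mean [ 0.4328 -0.195 ] rectc [ 432.2 -196. ] [83.3 74.1] 44.2 pca 56.6
scene freewheel_large_center 0.57 pt [353. 198.] n 3896 mean [0.6542 0.1849] rectc [653.7 184.5] [311.1 209.6] 83.6 pca 82.5
scene hub 0.91 pt [267. 176.] n 299 mean [0.4228 0.0725] rectc [424.1  71.1] [98.6 51. ] 12.6 pca 12.9
scene grease_tub 0.75 pt [368. 133.] n 343 mean [0.5428 0.4302] rectc [545.1 430.2] [63.5 89.1] 38.8 pca -65.4
```

View pics/top17z.png

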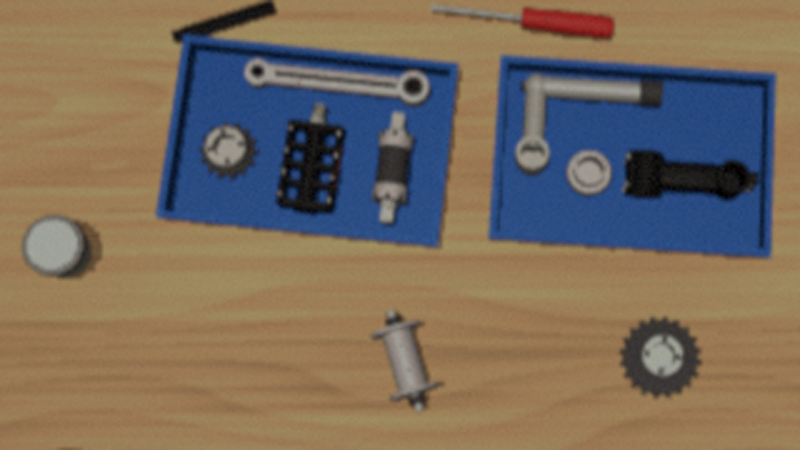

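View pics/scene17z.png

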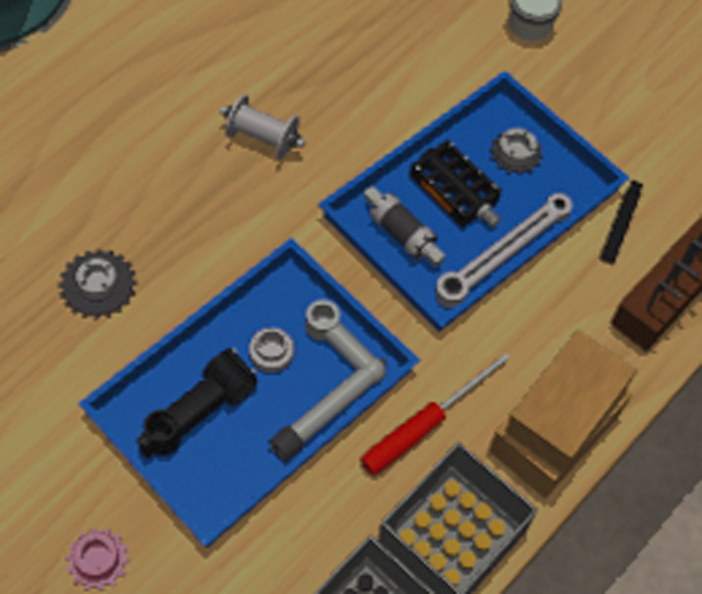

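```bash
python3 -c "
from bench import *
print(sign_off())"
```

```text
the job is handed in; nothing more can be done
None
```

All five parts are in their trays and I handed the job in at about 32 s of the 122 s allowed. No verdict was reported.

- **Crank tray:** the small dark freewheel, the pedal and the bottom-bracket cartridge. I left the blue and pink freewheel look-alikes alone.
- **Quill tray:** the handlebar stem and the headset cup. I turned the stem 107° so it lies along the tray, clear of the old quill stem.

**Last checks (top and scene pictures):**
- Every part looks flat on the tray floor, separate from the others and from the old parts.
- Measured centres are well inside the walls. The tightest is the small freewheel, about 0.09 m from the tray's middle in y, with a limit of 0.113 m.
- The large freewheel, hub and grease tub are within about 3 mm of where they started.
- The arm was raised clear, touching nothing.

**Where measurements disagreed:**
- The top, scene and wrist pictures differ by 4–6 mm on some positions. The wrist view also made the quill tray about 7% too wide. Both are small against the room available.
- The stem's bolt lug is only about 6–8 mm from the tray wall. The wrist view could not show that gap clearly, but the positions agreed with the stem lying flat.
- The networks also gave a few wrong labels, such as whole trays or the stem named as other parts. I ruled these out by looking at the pictures.

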